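# Make up two inspection kits of machined parts

## Task

Make up two inspection kits from the stock tray, standing each part upright and flat on a bay floor, one part to a bay. The long three-bay tray gets the drilled block in its middle bay, with the plain sleeve and the hexagonal spacer in the two end bays (either way round); the short two-bay tray gets the flanged bushing and the stepped plug (either way round). Set the parts down gently, do not drop them, and leave the jar, the wooden case and the screwdriver where they are.

Things in the scene. Friction and masses are not known exactly. Their poses are not given: they have to be found in the camera images.
- block: Steel cuboid, 44 x 44 mm and 40 mm tall, with a pattern of nine dark holes on its top. Starts standing on the stock tray (flat grey, its rim 5 mm above its floor). Origin: centre of its underside; z up along its axis. x and y are square to its side faces. About 0.35 kg.
- sleeve: Plain steel tube standing on end, the tallest part: outer diameter 30 mm, bore 18 mm, 56 mm tall. Starts standing on the stock tray (flat grey, its rim 5 mm above its floor). Origin: centre of its underside; z up along its axis. About 0.2 kg.
- bushing: Steel flanged bushing standing on its flange: flange 48 mm diameter and 8 mm thick at the bottom, above it a barrel of 34 mm diameter up to the full height of 38 mm; dark round bore on top, 19 mm. Starts standing on the stock tray (flat grey, its rim 5 mm above its floor). Origin: centre of its underside; z up along its axis. About 0.2 kg.
- hexnut: Steel hexagonal spacer, 32 mm across flats, 37 mm across corners, 36 mm tall, dark round bore on top, 18 mm. Starts standing on the stock tray (flat grey, its rim 5 mm above its floor). Origin: centre of its underside; z up along its axis. Its flats face +x and -x of its frame and every 60 degrees from there. About 0.18 kg.
- plug: Steel stepped plug: foot 40 mm diameter and 14 mm tall, above it a solid stem of 20 mm diameter up to the full height of 50 mm. Starts standing on the stock tray (flat grey, its rim 5 mm above its floor). Origin: centre of its underside; z up along its axis. About 0.2 kg.
- long_tray: Kit tray, grey floor with black walls and dividers, with three bays in a row, 78 x 222 mm, 11 mm high. Floor 6 mm thick; outer walls and dividers are 6 mm wide and stand 5 mm above that floor. Bays 66 x 66 mm inside. Fixed to the table. Origin: centre of the underside (on the table); y runs along the row of bays, x across it. Bay centres at y = -72, 0 and +72 mm.
- short_tray: Kit tray, grey floor with black walls and dividers, with two bays in a row, 78 x 150 mm, 11 mm high. Floor 6 mm thick; outer walls and dividers are 6 mm wide and stand 5 mm above that floor. Bays 66 x 66 mm inside. Fixed to the table. Origin: centre of the underside (on the table); y runs along the row of bays, x across it. Bay centres at y = -36 and +36 mm.
- jar: Bystander: closed amber jar with black cap, 56 mm diameter, 55 mm tall. Origin: centre of its underside. Leave alone.
- gauge_case: Bystander: flat wooden case, 70 x 120 mm, 28 mm high. Origin: centre of its underside. Leave alone.
- screwdriver: Bystander: screwdriver lying on the table, about 0.2 m long, along its x, handle towards -x. Leave alone.
Not all that is in view belongs to the job. What is shaped like the sleeve but orange is not meant.

How it is judged:
By the outcome, as a careful person would: the job done as asked, in the order asked, and still so for the second after the job is handed in, with the robot touching nothing.
It also fails if it takes over 122 s, if anything falls off the work surface, if the arm or the gripper's body presses on something with over 40 N, if the wrist force passes 120 N, or if a joint passes its speed limit or range.

## Robot

A 6-joint arm with a two-finger parallel gripper is mounted at the origin on the work surface. World frame = base frame: x ahead of the robot, y to its left, z up, the work surface at z = 0. Lengths are in m, angles in rad, forces in N, time in s.
With the tool pointing down it reaches from about 0.425 to 1.125 m from the base axis. Payload 14.9 kg.
Tool frame: the origin (TCP) lies between the finger pads; the fingertips stand tcp_to_tips ahead of it and the grasp point (between the pads) lies 2 mm behind it (tcp_to_tips is the distance from the TCP to the fingertips, in m); z points along the fingers, y is the line along which they close (so a half turn about z gives the same grasp; the last joint's range is limited). The gripper opens to 91 mm and grips with 3 to 60 N. Pads are 32 mm wide; open, the fingers measure 118 mm over their backs; the gripper's body (76 mm by 178 mm) begins 60 mm behind the grasp point.
Start: joints at [-1.323, 0.379, 1.734, -0, 1.028, -0.033], TCP at [0.194, -0.673, 0.231] pointing down, gripper open.
Joint ranges: [-2.77, 2.77], [-0.74, 2.19], [0, 2.66], [-1.06, 4.2], [0.31, 2.87], [-3.08, 3.08]. Speed limits (rad/s): [1.89, 1.89, 2.39, 3.14, 3.14, 3.14].

## Interface

Orientations are given as a 3x3 rotation matrix whose columns are the frame's x, y, z axes.
In Python, from station import read_state, grab_frame, calibration, job_done, tcp_to_tips gives the robot as it stands.
- The arm moves only by the shell command python3 -m jog 'ROWS' [FORCE]. ROWS is a JSON list of rows, 1 to 10 of them, each an object with the fields jaw (the finger opening in m), sx, sy, sz (the shift in fractions of the full range, 1 being 75 cm), yaw (a turn about the tool's z in fractions of the full range, 1 being pi/2 rad); a field left out counts as zero (the opening has to be given); each row is the pose to reach, as a shift and turn from the pose commanded when the command began, along the tool's axes at that moment; what a row does not reach only later rows make up. A row lasts 1/10 s, in which the tool goes at most 0.05 m and 0.15 rad, less where a joint would pass 70% of its speed; a pose out of reach is approached as far as the arm can. The fingers move at their own pace and stop on an object; FORCE is the grip in N (left out, the last holds). Time passes only in rows, so rows that do not move let the fingers close. It prints the time, the measured TCP pose, the force, the opening and the grip force at its end. Input that does not fit is refused with a message, and nothing moves.
- read_state(): the state, without advancing time (a new reading comes with each control period).
- grab_frame(name): name is "scene" or "top"; returns the picture (420x560x3 uint8, blue, green, red); there is no depth.
- calibration(name): a dict with "fx", "fy", "cx", "cy" (pixels), "R" (3x3) and "t" (3): a world point X has camera coordinates R X + t. Camera axes: x right, y down, z forward; pixel columns grow to the right and rows downward; lengths in m; the calibration is good to about 2 mm. A picture is of the moment at which its call begins. calibration takes no time and is no camera call.
- job_done(): hands the job in; it is judged then, once.
The state is a dict: "time": time; "qpos": joint angles; "joint_velocities": joint speeds; "joint_efforts": joint torques, N m; "eef_pos": TCP position; "orientation": TCP orientation; "ft_force": force on the tool from outside, world axes, zero at the start; "ft_torque": the same for the moment, N m; "gripper_width": finger opening in m; "grasp_force": force on a finger pad.
Only numpy, scipy, OpenCV 4.12 (cv2) and the standard library are available. Lean on these libraries where they do the work, as an engineer would, in place of code of your own. Each camera call takes 0.05 s, during which the arm holds its last target. There are 200 camera calls.

## Working session

There is one attempt and no reset: what is moved stays moved. The work goes in short steps, Python scripts to look and compute and a shell command to move; the robot and the scene stay as the last step left them, time stands still between calls to the robot, and variables do not carry over. Pictures are saved under pics/ and viewed, at most 14 in all, crops included, and the job is handed in when it is done.

```bash
mkdir -p pics; ls; python3 - <<'E'
from station import *
import cv2,numpy as np
np.set_printoptions(precision=4,suppress=True)
for n in("scene","top"):
    cv2.imwrite(f"pics/{n}0.png",grab_frame(n)); c=calibration(n); print(n,c)
print(tcp_to_tips); s=read_state(); print(s["eef_pos"],s["orientation"],s["time"],s["gripper_width"])
E
```

```text
pics
scene {'fx': 436.3247792491093, 'fy': 436.3247792491093, 'cx': 278.86105993806245, 'cy': 211.8553310533369, 'R': array([[ 0.8432,  0.5372, -0.0207],
       [ 0.3288, -0.5457, -0.7708],
       [-0.4254,  0.6432, -0.6367]]), 't': array([-0.4473, -0.2189,  1.3152])}
top {'fx': 465.0492982583711, 'fy': 465.0492982583711, 'cx': 280.8472767276858, 'cy': 216.79292684887608, 'R': array([[-0.0046, -1.    , -0.0084],
       [-0.9978,  0.0052, -0.0668],
       [ 0.0669,  0.008 , -0.9977]]), 't': array([-0.0575,  0.555 ,  1.2189])}
0.017
[ 0.1939 -0.6723  0.2304] [[ 0.9608  0.2771 -0.0002]
 [ 0.2771 -0.9608  0.001 ]
 [ 0.     -0.001  -1.    ]] 0.1 0.09137580625402583
```

View pics/scene0.png

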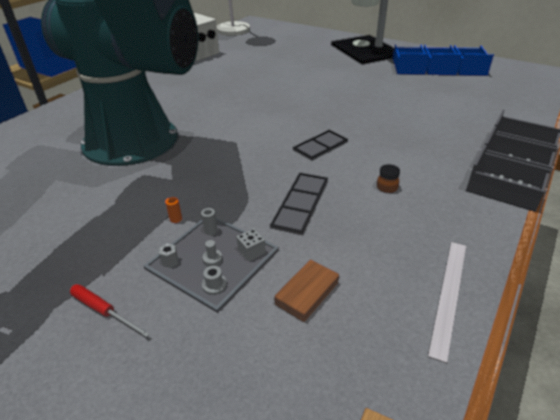

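View pics/top0.png

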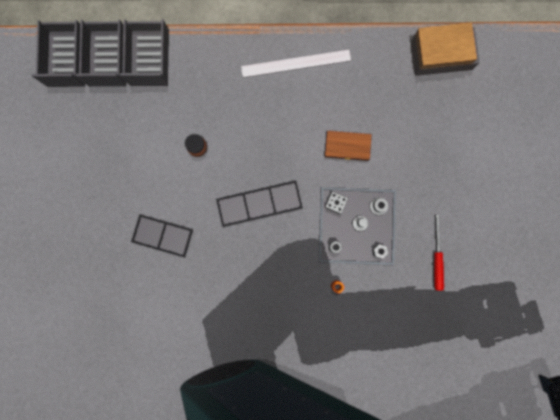

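Scene: grey stock tray around (212,260), with sleeve (208,220), block (250,243), plug (211,252), hexnut (169,255) and bushing (213,280). The orange decoy is at (173,209). The long tray is at (300,202) and the short tray at (320,144).
Top: block (336,203), bushing (381,206), plug (361,224), sleeve (336,246), hexnut (381,251), decoy (337,287), long tray (259,203), short tray (163,236).

What could be taken for the sleeve: the grey tube (top 336,246), the orange tube (337,287, excluded by colour), the hexnut (381,251), the bushing (381,206). Checking in a close crop.

```bash
python3 - <<'E'
import cv2,numpy as np
t=cv2.imread("pics/top0.png")[180:300,310:405]; s=cv2.imread("pics/scene0.png")[190:310,140:285]
r=lambda a,k:cv2.resize(a,None,fx=k,fy=k,interpolation=cv2.INTER_CUBIC)
a=r(t,4); b=r(s,2.8); h=np.zeros((480,800,3),np.uint8); h[:480,:380]=a; h[:336,390:390+b.shape[1]]=b
cv2.imwrite("pics/crop0.png",h)
t=cv2.imread("pics/top0.png")[175:262,125:310]
cv2.imwrite("pics/crop1.png",r(t,4))
E
```

```text
(no output)
```

View pics/crop0.png

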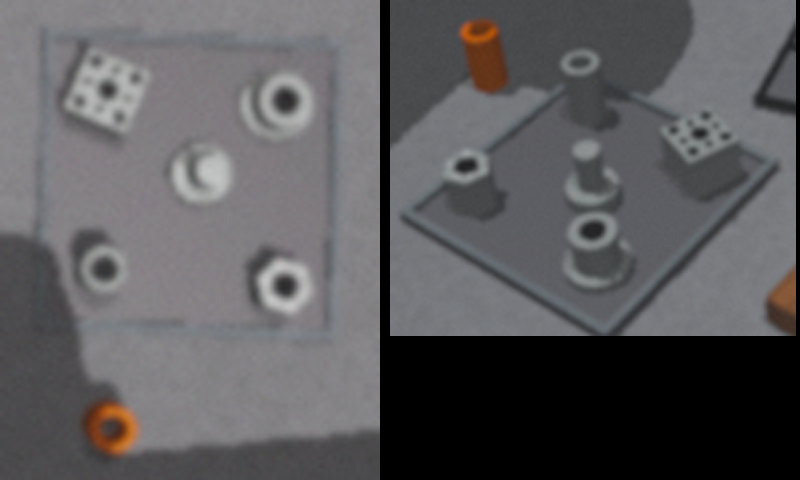

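View pics/crop1.png

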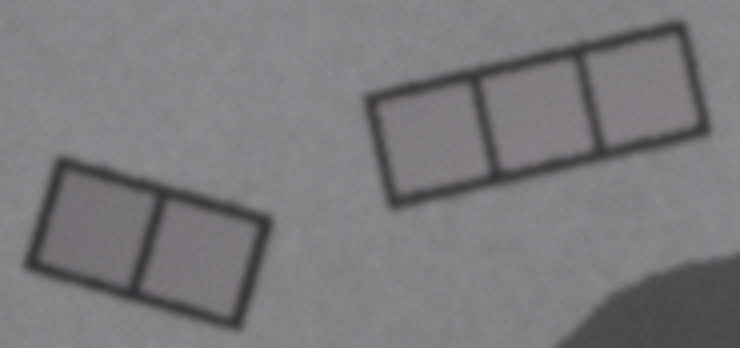

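The crops confirm it. The block is the drilled square, the hexnut has a hex rim, the bushing is a flange with a barrel, the plug is a foot with a solid stem, and the grey tube is the sleeve (the orange one is excluded). Both trays are clear and empty. Next I'll measure from the two views.

```bash
cat > vis.py <<'E'
from station import *
import cv2,numpy as np
np.set_printoptions(precision=4,suppress=True)
def ray(n,p):
    c=calibration(n); R=np.array(c["R"]); o=-R.T@np.array(c["t"])
    d=R.T@[(p[0]-c["cx"])/c["fx"],(p[1]-c["cy"])/c["fy"],1]; return o,d/np.linalg.norm(d)
def on(n,p,z):
    o,d=ray(n,p); return o+d*(z-o[2])/d[2]
def tri(pt,ps):
    (a,d),(b,e)=ray("top",pt),ray("scene",ps)
    s=np.linalg.lstsq(np.c_[d,-e],b-a,rcond=None)[0]; p,q=a+s[0]*d,b+s[1]*e
    return (p+q)/2,np.linalg.norm(p-q)
def bore(g,p,r):   # centroid of the dark bore near p
    y,x=np.mgrid[:g.shape[0],:g.shape[1]]; w=np.hypot(x-p[0],y-p[1])<=r
    v=g.astype(float); lo,hi=v[w].min(),np.percentile(v[w],90); k=np.clip((lo+hi)/2-v,0,None)*w
    return np.array([(k*x).sum(),(k*y).sum()])/k.sum()
def go(x,y,z,yaw):
    """shift in tool axes to reach tcp xyz with tool y (closing line) at angle yaw (mod pi)"""
    s=read_state(); R=np.array(s["orientation"]); d=R.T@(np.array([x,y,z])-s["eef_pos"])
    cur=np.arctan2(R[1,1],R[0,1]); t=-((yaw-cur+np.pi/2)%np.pi-np.pi/2)  # tool z is down
    print("shift",d.round(4),"turn",round(t,3),"q6",round(s["qpos"][5],2),"t",s["time"])
E
cat > meas.py <<'E'
from vis import *
T=cv2.imread("pics/top0.png");S=cv2.imread("pics/scene0.png");gt,gs=(cv2.cvtColor(a,6) for a in(T,S))
ct=lambda x,y:((x+.5)/4-.5+310,(y+.5)/4-.5+180)
cs=lambda x,y:((x-390+.5)/2.8-.5+140,(y+.5)/2.8-.5+190)
seed=dict(block=((107,89),(699,133)),bushing=((286,100),(593,231)),sleeve=((104,268),(581,63)),hexnut=((284,285),(466,165)),plug=((209,167),(587,150)))
for k,(a,b) in seed.items():
    a,b=ct(*a),cs(*b)
    a2,b2=(a,b) if k=="plug" else (bore(gt,a,3 if k=="block" else 4),bore(gs,b,3 if k=="block" else 5))
    X,e=tri(a2,b2); print(k,np.round(a,1),np.round(a2,1),np.round(b,1),np.round(b2,1),X,"gap",round(e,4))
for a,b in (((44,30),(776,163)),((336,40),(607,332)),((331,338),(405,214))):
    X,e=tri(ct(*a),cs(*b)); print("stock rim",X,round(e,4))
# trays: dark wall contours in both views
def quads(g,roi,th):
    x0,y0,x1,y1=roi; m=((g[y0:y1,x0:x1]<th)*255).astype(np.uint8)
    c=max(cv2.findContours(m,0,1)[0],key=cv2.contourArea); q=cv2.boxPoints(cv2.minAreaRect(c)) if g is gt else cv2.approxPolyDP(c,6,True)[:,0]
    return q.astype(float)+[x0,y0]
for n,rt,rs in (("long",(205,170,308,235),(265,165,335,240)),("short",(122,205,203,265),(285,122,355,165))):
    q,p=quads(gt,rt,70),quads(gs,rs,60)
    P=np.array([on("top",i,.011) for i in q]); c=P.mean(0); L=[np.linalg.norm(P[i]-P[(i+1)%4]) for i in range(2)]
    i=int(np.argmax(L)); u=P[(i+1)%4]-P[i]; print(n,"centre",c,"sides",np.round(L,4),"row angle",np.degrees(np.arctan2(u[1],u[0])).round(1))
    print(" top corners",q.round(1).tolist(),"scene",p.tolist())
    for i in q:
        w=min((tri(i,j) for j in p),key=lambda r:r[1]); print("  corner",w[0],round(w[1],4))
# block orientation: bright top
x0,y0=324,190; m=((gt[y0:217,x0:350]>135)*255).astype(np.uint8); m=cv2.morphologyEx(m,3,np.ones((5,5)))
c=max(cv2.findContours(m,0,1)[0],key=cv2.contourArea); print("block rect",cv2.minAreaRect(c),(x0,y0))
E
python3 meas.py
```

```text
block [336.4 201.9] [336.5 202. ] [250.  237.2] [250.2 237.2] [ 0.5913 -0.2051  0.0453] gap 0.0013
bushing [381.1 204.6] [381.  204.7] [212.2 272.2] [211.9 271.8] [ 0.5838 -0.3209  0.0437] gap 0.0014
sleeve [335.6 246.6] [335.7 246.9] [207.9 212.2] [207.5 212.4] [ 0.4747 -0.2     0.0585] gap 0.0015
hexnut [380.6 250.9] [380.9 251. ] [166.8 248.6] [166.8 248.8] [ 0.4635 -0.3186  0.0419] gap 0.0017
plug [361.9 221.4] [361.9 221.4] [210.  243.2] [210.  243.2] [ 0.5393 -0.2693  0.0547] gap 0.0002
stock rim [ 0.6349 -0.168   0.0057] 0.0009
stock rim [ 0.6268 -0.3635  0.0088] 0.0003
stock rim [ 0.4284 -0.3559  0.0053] 0.0022
long centre [0.5511 0.0265 0.011 ] sides [0.0188 0.008 ] row angle -90.3
 top corners [[245.0, 217.0], [252.0, 217.0], [252.0, 220.0], [245.0, 220.0]] scene [[326.0, 178.0], [300.0, 173.0], [271.0, 227.0], [302.0, 233.0]]
  corner [ 0.5678  0.0511 -0.154 ] 0.0037
  corner [ 0.5716  0.0321 -0.1383] 0.0158
  corner [ 0.566   0.0345 -0.1432] 0.0232
  corner [ 0.562   0.0536 -0.1593] 0.0112
short centre [0.5073 0.259  0.011 ] sides [0.0755 0.1486] row angle -106.2
 top corners [[131.3, 241.4], [139.1, 214.2], [192.1, 229.3], [184.3, 256.5]] scene [[346.0, 139.0], [328.0, 130.0], [294.0, 149.0], [312.0, 159.0]]
  corner [0.4908 0.3413 0.0057] 0.0017
  corner [0.5625 0.3204 0.0065] 0.0048
  corner [0.5239 0.1799 0.0016] 0.0014
  corner [ 0.4517  0.2012 -0.    ] 0.0036
block rect ((13.33218002319336, 11.87716293334961), (18.823530197143555, 17.823528289794922), 28.07248878479004) (324, 190)
```

```bash
cat > m2.py <<'E'
from vis import *
T=cv2.imread("pics/top0.png");S=cv2.imread("pics/scene0.png");gt=cv2.cvtColor(T,6)
q=[((x+.5)/4-.5+125,(y+.5)/4-.5+175) for x,y in((368,97),(683,24),(708,131),(394,206))]; p=[(300,173),(326,178),(302,233),(271,227)]
P=np.array([on("top",i,.011) for i in q]); u=P[1]+P[2]-P[0]-P[3]
print("long",P.mean(0),[np.linalg.norm(P[i]-P[i-1]).round(4) for i in range(4)],np.degrees(np.arctan2(u[1],u[0])))
for i in q:
    w=min((tri(i,j) for j in p),key=lambda r:r[1]); print("  corner",w[0],round(w[1],4))
for n,(cx,cy),r in(("block",(336.5,202),14),("hexnut",(380.9,251),11)):
    x0,y0=int(cx-r),int(cy-r); g=cv2.resize(gt[y0:y0+2*r,x0:x0+2*r],None,fx=8,fy=8,interpolation=2)
    for th in(130,145,160):
        m=((g>th)*255).astype(np.uint8); c=cv2.convexHull(max(cv2.findContours(m,0,1)[0],key=cv2.contourArea)); R=cv2.minAreaRect(c)
        M=cv2.moments(c); print(n,th,"rect",np.round(R[1],0)/8,round(R[2],1),"c",(M["m10"]/M["m00"]/8+x0-.44).__round__(1),(M["m01"]/M["m00"]/8+y0-.44).__round__(1), cv2.approxPolyDP(c,12,True)[:,0].tolist())
E
python3 m2.py
```

```text
long [ 0.592  -0.0022  0.011 ] [np.float64(0.0755), np.float64(0.2172), np.float64(0.0741), np.float64(0.216)] -77.01038488495534
  corner [0.6041 0.1123 0.0076] 0.0013
  corner [ 0.6541 -0.0994  0.0042] 0.0014
  corner [ 0.5819 -0.1157  0.0012] 0.002
  corner [0.5329 0.0961 0.0073] 0.0041
block 130 rect [18.375 17.875] 21.6 c 337.2 202.1 [[92, 31], [211, 85], [161, 202], [35, 148]]
block 145 rect [16.875 16.625] 23.2 c 337.2 202.3 [[75, 62], [125, 48], [200, 79], [157, 195], [61, 157], [50, 118]]
block 160 rect [12.375 15.875] 70.0 c 337.1 203.3 [[165, 70], [188, 113], [166, 167], [118, 182], [70, 160], [62, 100]]
hexnut 130 rect [15.125 15.   ] 90.0 c 381.7 251.3 [[81, 37], [132, 37], [153, 55], [163, 106], [129, 156], [53, 124], [43, 77]]
hexnut 145 rect [13.25 14.  ] 45.0 c 381.2 251.2 [[144, 56], [155, 108], [122, 147], [61, 131], [45, 77], [77, 42]]
hexnut 160 rect [13.375 12.125] 76.0 c 381.0 251.1 [[85, 42], [143, 65], [149, 107], [113, 145], [55, 113], [48, 77]]
```

```bash
python3 - <<'E'
from vis import *
T=cv2.imread("pics/top0.png");S=cv2.imread("pics/scene0.png")
r=lambda a,k:cv2.resize(a,None,fx=k,fy=k,interpolation=cv2.INTER_CUBIC)
h=np.hstack([r(T[238:264,368:394],14),r(S[236:266,154:184],14)[:364,:364]]); cv2.imwrite("pics/hex.png",h)
go(.5915,-.2055,.13,np.radians(-22))
E
```

```text
shift [ 0.5114 -0.3382  0.1007] turn -0.906 q6 -0.03 t 0.1
```

View pics/hex.png

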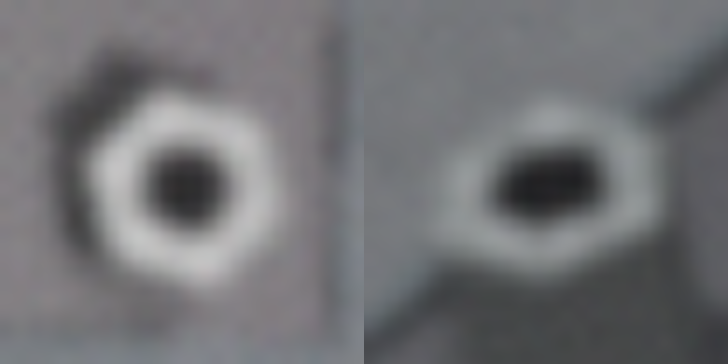

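The hexnut's corners sit at about 13° in the image, so its flats lie near world yaw -13°. Moving to above the block.

Careful with the scale: shifts go in shares of 75 cm and turns go in shares of pi/2 rad. That gives: 0.511 m / 0.75 = 0.6813, -0.338 m / 0.75 = -0.4507, -0.906 rad / 1.5708 = -0.5768.

```bash
python3 -m jog '[{"jaw": 0.07,"sx": 0.6813,"sy": -0.4507,"yaw": -0.5768},{"jaw": 0.07,"sx": 0.6813,"sy": -0.4507,"yaw": -0.5768},{"jaw": 0.07,"sx": 0.6813,"sy": -0.4507,"yaw": -0.5768},{"jaw": 0.07,"sx": 0.6813,"sy": -0.4507,"yaw": -0.5768},{"jaw": 0.07,"sx": 0.6813,"sy": -0.4507,"yaw": -0.5768},{"jaw": 0.07,"sx": 0.6813,"sy": -0.4507,"yaw": -0.5768},{"jaw": 0.07,"sx": 0.6813,"sy": -0.4507,"yaw": -0.5768},{"jaw": 0.07,"sx": 0.6813,"sy": -0.4507,"yaw": -0.5768},{"jaw": 0.07,"sx": 0.6813,"sy": -0.4507,"yaw": -0.5768},{"jaw": 0.07,"sx": 0.6813,"sy": -0.4507,"yaw": -0.5768}]' 20; python3 -c "
from vis import *
go(.5915,-.2055,.13,np.radians(-22))"
```

```text
time: 1.1
eef_pos: [0.5192, -0.2901, 0.2309]
orientation: [[0.375, 0.927, -0.0], [0.927, -0.375, 0.0], [0.0, -0.0, -1.0]]
ft_force: [0.8, -1.4, -0.6]
gripper_width: 0.0699
grasp_force: 0.0
shift [0.1056 0.0354 0.1009] turn -0.0 q6 -0.16 t 1.1
```

To row units: 0.105 m / 0.75 = 0.14, 0.1 m / 0.75 = 0.1333.

```bash
python3 -m jog '[{"jaw": 0.07,"sx": 0.14,"sy": 0.048},{"jaw": 0.07,"sx": 0.14,"sy": 0.048},{"jaw": 0.07,"sx": 0.14,"sy": 0.048,"sz": 0.0667},{"jaw": 0.07,"sx": 0.14,"sy": 0.048,"sz": 0.1333},{"jaw": 0.07,"sx": 0.14,"sy": 0.048,"sz": 0.1333},{"jaw": 0.07,"sx": 0.14,"sy": 0.048,"sz": 0.1333},{"jaw": 0.07,"sx": 0.14,"sy": 0.048,"sz": 0.1333}]'; python3 -c "
from vis import *
go(.5915,-.2055,.031,np.radians(-22))"
```

```text
time: 1.8
eef_pos: [0.592, -0.209, 0.1334]
orientation: [[0.375, 0.927, 0.002], [0.927, -0.375, -0.001], [0.0, 0.003, -1.0]]
ft_force: [-0.0, 0.2, 0.0]
gripper_width: 0.07
grasp_force: 0.0
shift [ 0.0031 -0.002   0.1024] turn -0.001 q6 0.01 t 1.8
```

To row units: 0.102 m / 0.75 = 0.136, 0.09 m / 0.75 = 0.12.

```bash
python3 -m jog '[{"jaw": 0.07,"sx": 0.004,"sy": -0.0027,"sz": 0.0533},{"jaw": 0.07,"sx": 0.004,"sy": -0.0027,"sz": 0.1067},{"jaw": 0.07,"sx": 0.004,"sy": -0.0027,"sz": 0.12},{"jaw": 0.07,"sx": 0.004,"sy": -0.0027,"sz": 0.136},{"jaw": 0.07,"sx": 0.004,"sy": -0.0027,"sz": 0.136},{"jaw": 0.07,"sx": 0.004,"sy": -0.0027,"sz": 0.136}]'; python3 - <<'E'
from vis import *
go(.5915,-.2055,.031,np.radians(-22))
cv2.imwrite("pics/blk.png",np.hstack([cv2.resize(grab_frame("top")[160:260,290:400],None,fx=3.5,fy=3.5),cv2.resize(grab_frame("scene")[170:270,200:310],None,fx=3.5,fy=3.5)]))
E
```

```text
time: 2.4
eef_pos: [0.5912, -0.2051, 0.0306]
orientation: [[0.375, 0.927, 0.002], [0.927, -0.375, -0.001], [0.0, 0.002, -1.0]]
ft_force: [-0.4, -0.3, 0.2]
gripper_width: 0.0697
grasp_force: 0.0
shift [-0.0003  0.0004 -0.0004] turn -0.0 q6 0.01 t 2.4
```

View pics/blk.png

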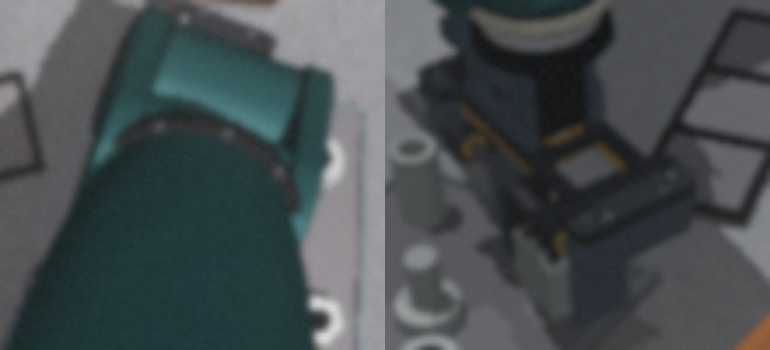

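The right half shows the block between the open fingers, at about (545,270) in the crop. Now closing.

To row units: -0.06 m / 0.75 = -0.08, -0.03 m / 0.75 = -0.04.

```bash
python3 -m jog '[{"jaw": 0.05},{"jaw": 0.04},{"jaw": 0.04},{"jaw": 0.04},{"jaw": 0.04},{"jaw": 0.04}]' 30;python3 -m jog '[{"jaw": 0.04,"sz": -0.0067},{"jaw": 0.04,"sz": -0.0133},{"jaw": 0.04,"sz": -0.04},{"jaw": 0.04,"sz": -0.08},{"jaw": 0.04,"sz": -0.08},{"jaw": 0.04,"sz": -0.08}]'; python3 -c "
from vis import *
go(.592,-.002,.036,np.radians(13))"
```

```text
time: 3.1
eef_pos: [0.5903, -0.2046, 0.0291]
orientation: [[0.375, 0.927, 0.0], [0.927, -0.375, -0.0], [0.0, 0.0, -1.0]]
ft_force: [-0.5, 1.3, 5.4]
gripper_width: 0.0441
grasp_force: 29.7
time: 3.7
eef_pos: [0.5903, -0.2046, 0.0891]
orientation: [[0.375, 0.927, 0.001], [0.927, -0.375, -0.0], [0.0, 0.001, -1.0]]
ft_force: [0.5, -0.3, -4.0]
gripper_width: 0.0442
grasp_force: 29.7
shift [ 0.1885 -0.0743  0.0531] turn -0.611 q6 0.01 t 3.7
```

To row units: 0.1885 m / 0.75 = 0.2513, 0.151 m / 0.75 = 0.2013, -0.611 rad / 1.5708 = -0.389.

```bash
python3 -m jog '[{"jaw": 0.04,"sx": 0.0503,"sy": -0.0199,"yaw": -0.0764},{"jaw": 0.04,"sx": 0.1005,"sy": -0.0396,"yaw": -0.1528},{"jaw": 0.04,"sx": 0.1507,"sy": -0.0595,"yaw": -0.2292},{"jaw": 0.04,"sx": 0.2013,"sy": -0.0792,"yaw": -0.3056},{"jaw": 0.04,"sx": 0.2513,"sy": -0.0991,"yaw": -0.389},{"jaw": 0.04,"sx": 0.2513,"sy": -0.0991,"yaw": -0.389},{"jaw": 0.04,"sx": 0.2513,"sy": -0.0991,"sz": 0.0267,"yaw": -0.389},{"jaw": 0.04,"sx": 0.2513,"sy": -0.0991,"sz": 0.0533,"yaw": -0.389},{"jaw": 0.04,"sx": 0.2513,"sy": -0.0991,"sz": 0.0533,"yaw": -0.389},{"jaw": 0.04,"sx": 0.2513,"sy": -0.0991,"sz": 0.0533,"yaw": -0.389}]'; python3 -c "
from vis import *
go(.592,-.002,.034,np.radians(13))"
```

```text
time: 4.7
eef_pos: [0.5913, -0.0023, 0.0482]
orientation: [[-0.224, 0.975, -0.002], [0.975, 0.224, 0.0], [0.0, -0.002, -1.0]]
ft_force: [0.3, 0.8, -3.6]
gripper_width: 0.0439
grasp_force: 30.0
shift [0.0001 0.0008 0.0142] turn -0.001 q6 -0.27 t 4.7
```

To row units: 0.013 m / 0.75 = 0.0173, 0.006 m / 0.75 = 0.008.

```bash
python3 -m jog '[{"jaw": 0.04,"sz": 0.008},{"jaw": 0.04,"sz": 0.0147},{"jaw": 0.04,"sz": 0.0173},{"jaw": 0.04,"sz": 0.0173},{"jaw": 0.04,"sz": 0.0173}]'|grep -E "eef|force";for i in 1; do python3 -m jog '[{"jaw": 0.04,"sz": 0.0007},{"jaw": 0.04,"sz": 0.0013},{"jaw": 0.04,"sz": 0.0013},{"jaw": 0.04,"sz": 0.0013}]'|grep -E "eef|ft"; done
```

```text
eef_pos: [0.592, -0.002, 0.0361]
ft_force: [0.1, -0.7, -3.7]
grasp_force: 30.0
eef_pos: [0.592, -0.002, 0.035]
ft_force: [-0.8, -0.3, -4.9]
```

To row units: 0.001 m / 0.75 = 0.0013, 0.0005 m / 0.75 = 0.0007.

```bash
python3 -m jog '[{"jaw": 0.04,"sz": 0.0007},{"jaw": 0.04,"sz": 0.0013},{"jaw": 0.04,"sz": 0.0013}]'|grep -E "eef|ft";python3 -m jog '[{"jaw": 0.04,"sz": 0.0007},{"jaw": 0.04,"sz": 0.0013},{"jaw": 0.04,"sz": 0.0013}]'|grep -E "eef|ft"
```

```text
eef_pos: [0.5919, -0.002, 0.0339]
ft_force: [-0.0, 0.4, -4.3]
eef_pos: [0.5919, -0.002, 0.0328]
ft_force: [-1.0, -1.5, -4.9]
```

To row units: 0.001 m / 0.75 = 0.0013, 0.0005 m / 0.75 = 0.0007.

```bash
python3 -m jog '[{"jaw": 0.04,"sz": 0.0007},{"jaw": 0.04,"sz": 0.0013},{"jaw": 0.04,"sz": 0.0013}]'|grep -E "eef|ft"
```

```text
eef_pos: [0.5919, -0.002, 0.0319]
ft_force: [-0.3, -0.1, -3.8]
```

To row units: 0.0005 m / 0.75 = 0.0007.

```bash
python3 -m jog '[{"jaw": 0.04,"sz": 0.0007},{"jaw": 0.04,"sz": 0.0007},{"jaw": 0.04,"sz": 0.0007}]'|grep -E "eef|ft"
```

```text
eef_pos: [0.592, -0.002, 0.0314]
ft_force: [0.2, 0.2, -4.2]
```

To row units: 0.0005 m / 0.75 = 0.0007.

```bash
python3 -m jog '[{"jaw": 0.04,"sz": 0.0007},{"jaw": 0.04,"sz": 0.0007},{"jaw": 0.04,"sz": 0.0007}]'|grep -E "eef|ft"
```

```text
eef_pos: [0.592, -0.002, 0.0309]
ft_force: [-0.7, 0.3, -4.4]
```

To row units: 0.0005 m / 0.75 = 0.0007.

```bash
python3 -m jog '[{"jaw": 0.04,"sz": 0.0007},{"jaw": 0.04,"sz": 0.0007},{"jaw": 0.04,"sz": 0.0007}]'|grep -E "eef|ft"
```

```text
eef_pos: [0.5919, -0.002, 0.0304]
ft_force: [-0.3, 0.5, -4.3]
```

To row units: 0.0005 m / 0.75 = 0.0007.

```bash
python3 -m jog '[{"jaw": 0.04,"sz": 0.0007},{"jaw": 0.04,"sz": 0.0007},{"jaw": 0.04,"sz": 0.0007}]'|grep -E "eef|ft"
```

```text
eef_pos: [0.5919, -0.002, 0.0299]
ft_force: [0.6, -0.2, -3.4]
```

To row units: 0.0005 m / 0.75 = 0.0007.

```bash
python3 -m jog '[{"jaw": 0.04,"sz": 0.0007},{"jaw": 0.04,"sz": 0.0007},{"jaw": 0.04,"sz": 0.0007}]'|grep -E "eef|ft"
```

```text
eef_pos: [0.5919, -0.002, 0.0294]
ft_force: [-0.4, -0.9, -4.0]
```

To row units: 0.0005 m / 0.75 = 0.0007.

```bash
python3 -m jog '[{"jaw": 0.04,"sz": 0.0007},{"jaw": 0.04,"sz": 0.0007},{"jaw": 0.04,"sz": 0.0007}]'|grep -E "eef|ft"
```

```text
eef_pos: [0.592, -0.002, 0.0292]
ft_force: [-2.1, -0.6, 2.4]
```

Contact at 0.0292, the same as the pick height, so the stock floor is at about 6 mm. Releasing.

To row units: -0.1 m / 0.75 = -0.1333, -0.05 m / 0.75 = -0.0667.

```bash
python3 -m jog '[{"jaw": 0.05},{"jaw": 0.06},{"jaw": 0.06},{"jaw": 0.06,"sz": -0.0267},{"jaw": 0.06,"sz": -0.0667},{"jaw": 0.06,"sz": -0.1333},{"jaw": 0.06,"sz": -0.1333},{"jaw": 0.06,"sz": -0.1333}]'; python3 -c "
from vis import *
go(.4747,-.200,.0385,np.radians(13))"
```

```text
time: 9.1
eef_pos: [0.5927, -0.002, 0.1302]
orientation: [[-0.225, 0.974, 0.003], [0.974, 0.225, -0.0], [-0.001, 0.003, -1.0]]
ft_force: [-0.5, -0.4, -0.4]
gripper_width: 0.0601
grasp_force: 0.0
shift [-0.1663 -0.1597  0.0914] turn 0.0 q6 -0.27 t 9.1
```

To row units: -0.1663 m / 0.75 = -0.2217, -0.1597 m / 0.75 = -0.2129.

```bash
python3 -m jog '[{"jaw": 0.05,"sx": -0.044,"sy": -0.0427},{"jaw": 0.05,"sx": -0.088,"sy": -0.0853},{"jaw": 0.05,"sx": -0.1333,"sy": -0.128},{"jaw": 0.05,"sx": -0.1773,"sy": -0.1707},{"jaw": 0.05,"sx": -0.2217,"sy": -0.2129},{"jaw": 0.05,"sx": -0.2217,"sy": -0.2129},{"jaw": 0.05,"sx": -0.2217,"sy": -0.2129},{"jaw": 0.05,"sx": -0.2217,"sy": -0.2129}]'; python3 - <<'E'
from vis import *
go(.4747,-.200,.0385,np.radians(13))
cv2.imwrite("pics/slv.png",np.hstack([cv2.resize(grab_frame("top")[160:260,190:300],None,fx=3.5,fy=3.5),cv2.resize(grab_frame("scene")[160:280,160:330],None,fx=2.9,fy=2.9)[:350]]))
E
```

```text
time: 9.9
eef_pos: [0.4738, -0.1993, 0.1283]
orientation: [[-0.225, 0.974, -0.001], [0.974, 0.225, 0.001], [0.001, -0.001, -1.0]]
ft_force: [-0.3, -0.2, -0.7]
gripper_width: 0.05
grasp_force: 0.0
shift [-0.0009  0.0008  0.0898] turn 0.0 q6 -0.67 t 9.9Traceback (most recent call last):
  File "<stdin>", line 3, in <module>
    return _nx.concatenate(arrs, 1, dtype=dtype, casting=casting)
           ~~~~~~~~~~~~~~~^^^^^^^^^^^^^^^^^^^^^^^^^^^^^^^^^^^^^^^
ValueError: all the input array dimensions except for the concatenation axis must match exactly, but along dimension 0, the array at index 0 has size 350 and the array at index 1 has size 348
```

```bash
cat >> vis.py <<'E'
def shot(name,tx,ty,sx,sy,w=120,h=100):
    f=[cv2.resize(grab_frame(n)[y:y+h,x:x+w],None,fx=3.3,fy=3.3,interpolation=2) for n,x,y in(("top",tx,ty),("scene",sx,sy))]
    cv2.imwrite(f"pics/{name}.png",np.hstack(f))
E
python3 -c "
from vis import *
shot('slv',195,160,195,150)"
```

```text
(no output)
```

View pics/slv.png

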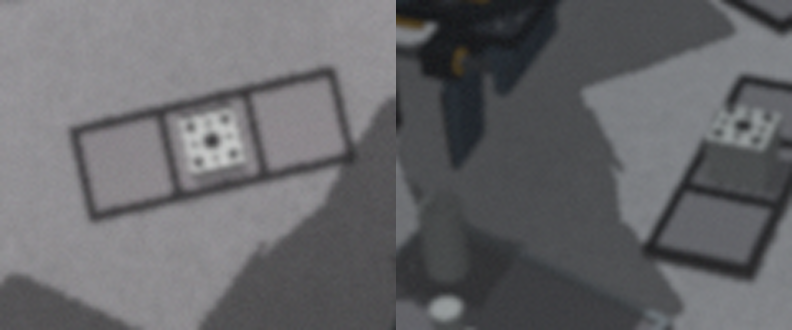

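The block stands square in the middle bay (left half, 212,141), and the fingers hang above the sleeve (right half, 445,235). Descending on the sleeve.

To row units: 0.09 m / 0.75 = 0.12, 0.08 m / 0.75 = 0.1067.

```bash
python3 -m jog '[{"jaw": 0.05,"sx": -0.0013,"sy": 0.0013,"sz": 0.04},{"jaw": 0.05,"sx": -0.0013,"sy": 0.0013,"sz": 0.08},{"jaw": 0.05,"sx": -0.0013,"sy": 0.0013,"sz": 0.1067},{"jaw": 0.05,"sx": -0.0013,"sy": 0.0013,"sz": 0.12},{"jaw": 0.05,"sx": -0.0013,"sy": 0.0013,"sz": 0.12},{"jaw": 0.03,"sz": 0.12},{"jaw": 0.02,"sz": 0.12},{"jaw": 0.02,"sz": 0.12},{"jaw": 0.02,"sz": 0.12},{"jaw": 0.02,"sz": 0.12}]' 25; python3 -m jog '[{"jaw": 0.02,"sz": -0.0067},{"jaw": 0.02,"sz": -0.0267},{"jaw": 0.02,"sz": -0.08},{"jaw": 0.02,"sz": -0.0933},{"jaw": 0.02,"sz": -0.0933},{"jaw": 0.02,"sz": -0.0933}]'; python3 -c "
from vis import *
a=np.radians(103); print(.592-.072*np.cos(a),-.002-.072*np.sin(a)); go(.592-.072*np.cos(a),-.002-.072*np.sin(a),.11,np.radians(13))"
```

```text
time: 11.1
eef_pos: [0.4744, -0.2002, 0.0398]
orientation: [[-0.225, 0.974, 0.001], [0.974, 0.225, -0.0], [-0.001, 0.001, -1.0]]
ft_force: [-0.6, 1.7, 9.9]
gripper_width: 0.0285
grasp_force: 25.0
time: 11.7
eef_pos: [0.4735, -0.1998, 0.1087]
orientation: [[-0.225, 0.974, 0.0], [0.974, 0.225, -0.0], [-0.0, 0.0, -1.0]]
ft_force: [0.1, 0.3, -2.1]
gripper_width: 0.029
grasp_force: 25.0
0.6081964759127583 -0.07215464466453693
shift [ 0.0941  0.16   -0.0013] turn 0.0 q6 -0.67 t 11.7
```

To row units: 0.16 m / 0.75 = 0.2133, 0.128 m / 0.75 = 0.1707.

```bash
python3 -m jog '[{"jaw": 0.02,"sx": 0.0253,"sy": 0.0427},{"jaw": 0.02,"sx": 0.0507,"sy": 0.0853},{"jaw": 0.02,"sx": 0.076,"sy": 0.128},{"jaw": 0.02,"sx": 0.1013,"sy": 0.1707},{"jaw": 0.02,"sx": 0.1255,"sy": 0.2133},{"jaw": 0.02,"sx": 0.1255,"sy": 0.2133},{"jaw": 0.02,"sx": 0.1255,"sy": 0.2133,"sz": 0.04},{"jaw": 0.02,"sx": 0.1255,"sy": 0.2133,"sz": 0.0733},{"jaw": 0.02,"sx": 0.1255,"sy": 0.2133,"sz": 0.08},{"jaw": 0.02,"sx": 0.1255,"sy": 0.2133,"sz": 0.08}]'; python3 -c "
from vis import *
go(.6082,-.0722,.0390,np.radians(13)); shot('slv2',195,160,235,150)"
```

```text
time: 12.7
eef_pos: [0.6072, -0.0724, 0.0475]
orientation: [[-0.225, 0.974, -0.003], [0.974, 0.225, 0.0], [0.001, -0.003, -1.0]]
ft_force: [-1.4, 0.6, -2.1]
gripper_width: 0.0285
grasp_force: 25.0
shift [-0.0001  0.001   0.0085] turn -0.0 q6 -0.38 t 12.7
```

View pics/slv2.png

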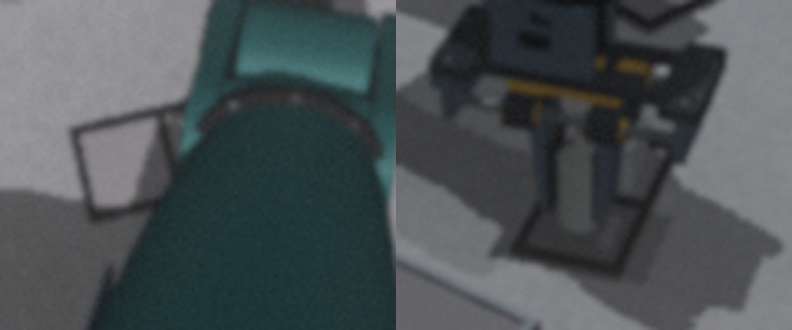

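The sleeve is held upright over the near end bay (right half, 578,220). Lowering it to contact.

To row units: 0.007 m / 0.75 = 0.0093, 0.006 m / 0.75 = 0.008.

```bash
python3 -m jog '[{"jaw": 0.02,"sz": 0.0053},{"jaw": 0.02,"sz": 0.008},{"jaw": 0.02,"sz": 0.0093},{"jaw": 0.02,"sz": 0.0093}]'|grep -E "eef|ft";python3 -m jog '[{"jaw": 0.02,"sz": 0.0007},{"jaw": 0.02,"sz": 0.0007},{"jaw": 0.02,"sz": 0.0007}]'|grep -E "eef|ft"
```

```text
eef_pos: [0.6085, -0.0723, 0.042]
ft_force: [-0.1, 0.4, -1.3]
eef_pos: [0.6085, -0.0723, 0.0415]
ft_force: [-0.4, -0.1, -2.2]
```

To row units: 0.0005 m / 0.75 = 0.0007.

```bash
python3 -m jog '[{"jaw": 0.02,"sz": 0.0007},{"jaw": 0.02,"sz": 0.0007},{"jaw": 0.02,"sz": 0.0007}]'|grep -E "eef|ft"
```

```text
eef_pos: [0.6085, -0.0723, 0.0409]
ft_force: [0.2, 0.1, -1.8]
```

To row units: 0.0005 m / 0.75 = 0.0007.

```bash
python3 -m jog '[{"jaw": 0.02,"sz": 0.0007},{"jaw": 0.02,"sz": 0.0007},{"jaw": 0.02,"sz": 0.0007}]'|grep -E "eef|ft"
```

```text
eef_pos: [0.6085, -0.0722, 0.0404]
ft_force: [0.7, 0.5, -2.4]
```

To row units: 0.0005 m / 0.75 = 0.0007.

```bash
python3 -m jog '[{"jaw": 0.02,"sz": 0.0007},{"jaw": 0.02,"sz": 0.0007},{"jaw": 0.02,"sz": 0.0007}]'|grep -E "eef|ft"
```

```text
eef_pos: [0.6085, -0.0723, 0.0399]
ft_force: [0.7, 0.2, -3.0]
```

To row units: 0.0005 m / 0.75 = 0.0007.

```bash
python3 -m jog '[{"jaw": 0.02,"sz": 0.0007},{"jaw": 0.02,"sz": 0.0007},{"jaw": 0.02,"sz": 0.0007}]'|grep -E "eef|ft"
```

```text
eef_pos: [0.6085, -0.0722, 0.0398]
ft_force: [-2.7, 1.1, 6.8]
```

To row units: 0.0005 m / 0.75 = 0.0007.

```bash
python3 -m jog '[{"jaw": 0.02,"sz": 0.0007},{"jaw": 0.02,"sz": 0.0007},{"jaw": 0.02,"sz": 0.0007}]'|grep -E "eef|ft"
```

```text
eef_pos: [0.6086, -0.0723, 0.0398]
ft_force: [-6.0, 0.7, 15.5]
```

To row units: -0.1 m / 0.75 = -0.1333, -0.08 m / 0.75 = -0.1067.

```bash
python3 -m jog '[{"jaw": 0.02,"sz": -0.0009},{"jaw": 0.03,"sz": -0.0009},{"jaw": 0.045,"sz": -0.0009},{"jaw": 0.045,"sz": -0.0009},{"jaw": 0.045,"sz": -0.04},{"jaw": 0.045,"sz": -0.1067},{"jaw": 0.045,"sz": -0.1333},{"jaw": 0.045,"sz": -0.1333},{"jaw": 0.045,"sz": -0.1333}]'; python3 -c "
from vis import *
go(.4635,-.3186,.0330,np.radians(-13))"
```

```text
time: 15.9
eef_pos: [0.6084, -0.0723, 0.1388]
orientation: [[-0.225, 0.974, 0.0], [0.974, 0.225, -0.0], [-0.0, 0.0, -1.0]]
ft_force: [-0.9, 0.1, -1.6]
gripper_width: 0.0448
grasp_force: 0.0
shift [-0.2074 -0.1967  0.1058] turn 0.454 q6 -0.38 t 15.9
```

To row units: -0.2074 m / 0.75 = -0.2765, -0.1967 m / 0.75 = -0.2623, 0.454 rad / 1.5708 = 0.289.

```bash
python3 -m jog '[{"jaw": 0.055,"sx": -0.0461,"sy": -0.0437,"yaw": 0.0509},{"jaw": 0.055,"sx": -0.092,"sy": -0.0875,"yaw": 0.1019},{"jaw": 0.055,"sx": -0.1387,"sy": -0.1307,"yaw": 0.1528},{"jaw": 0.055,"sx": -0.184,"sy": -0.1747,"yaw": 0.2037},{"jaw": 0.055,"sx": -0.2307,"sy": -0.2187,"yaw": 0.2546},{"jaw": 0.055,"sx": -0.2765,"sy": -0.2623,"yaw": 0.289},{"jaw": 0.055,"sx": -0.2765,"sy": -0.2623,"yaw": 0.289},{"jaw": 0.055,"sx": -0.2765,"sy": -0.2623,"sz": 0.04,"yaw": 0.289},{"jaw": 0.055,"sx": -0.2765,"sy": -0.2623,"sz": 0.0667,"yaw": 0.289},{"jaw": 0.055,"sx": -0.2765,"sy": -0.2623,"sz": 0.0667,"yaw": 0.289}]'|grep eef; python3 -c "
from vis import *
go(.4635,-.3186,.0330,np.radians(-13)); shot('hex2',190,160,235,150)"
```

```text
eef_pos: [0.4617, -0.3169, 0.0854]
shift [-0.0014  0.0025  0.0524] turn 0.0 q6 -0.42 t 16.9
```

View pics/hex2.png

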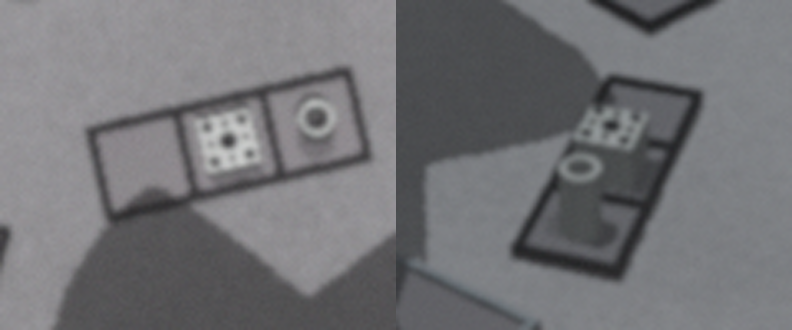

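The sleeve and block stand upright in their bays (sleeve at (316,118) in the left half). Now the hexnut.

To row units: 0.052 m / 0.75 = 0.0693, 0.04 m / 0.75 = 0.0533.

```bash
python3 -m jog '[{"jaw": 0.055,"sx": -0.0013,"sy": 0.0027,"sz": 0.0267},{"jaw": 0.055,"sx": -0.0013,"sy": 0.0027,"sz": 0.0533},{"jaw": 0.055,"sx": -0.0013,"sy": 0.0027,"sz": 0.0693},{"jaw": 0.055,"sx": -0.0013,"sy": 0.0027,"sz": 0.0693},{"jaw": 0.055,"sx": -0.0013,"sy": 0.0027,"sz": 0.0693}]' 25|grep eef; python3 -m jog '[{"jaw": 0.04},{"jaw": 0.025},{"jaw": 0.025},{"jaw": 0.025},{"jaw": 0.025},{"jaw": 0.025}]'; python3 -m jog '[{"jaw": 0.025,"sz": -0.0067},{"jaw": 0.025,"sz": -0.0267},{"jaw": 0.025,"sz": -0.0667},{"jaw": 0.025,"sz": -0.1067},{"jaw": 0.025,"sz": -0.1067},{"jaw": 0.025,"sz": -0.1067}]'; python3 -c "
from vis import *
a=np.radians(103); print(.592+.072*np.cos(a),-.002+.072*np.sin(a)); go(.592+.072*np.cos(a),-.002+.072*np.sin(a),.12,np.radians(13))"
```

```text
eef_pos: [0.4656, -0.3201, 0.0376]
time: 18.1
eef_pos: [0.4654, -0.3202, 0.0374]
orientation: [[0.225, 0.974, 0.0], [0.974, -0.225, -0.0], [-0.0, 0.0, -1.0]]
ft_force: [-2.3, 0.9, 6.8]
gripper_width: 0.0319
grasp_force: 25.0
time: 18.7
eef_pos: [0.4655, -0.3202, 0.118]
orientation: [[0.225, 0.974, 0.001], [0.974, -0.225, -0.001], [-0.001, 0.002, -1.0]]
ft_force: [-0.8, -0.6, -3.3]
gripper_width: 0.0317
grasp_force: 25.0
0.5758035240872417 0.06815464466453693
shift [ 0.4032  0.0201 -0.0023] turn -0.454 q6 -0.42 t 18.7
```

To row units: 0.4032 m / 0.75 = 0.5376, 0.36 m / 0.75 = 0.48, -0.454 rad / 1.5708 = -0.289.

```bash
python3 -m jog '[{"jaw": 0.025,"sx": 0.06,"sy": 0.0027,"yaw": -0.0318},{"jaw": 0.025,"sx": 0.12,"sy": 0.0053,"yaw": -0.0637},{"jaw": 0.025,"sx": 0.18,"sy": 0.008,"yaw": -0.0955},{"jaw": 0.025,"sx": 0.24,"sy": 0.0107,"yaw": -0.1273},{"jaw": 0.025,"sx": 0.3,"sy": 0.0133,"yaw": -0.1592},{"jaw": 0.025,"sx": 0.36,"sy": 0.0173,"yaw": -0.191},{"jaw": 0.025,"sx": 0.42,"sy": 0.02,"yaw": -0.2228},{"jaw": 0.025,"sx": 0.48,"sy": 0.024,"yaw": -0.2546},{"jaw": 0.025,"sx": 0.5376,"sy": 0.0268,"yaw": -0.289},{"jaw": 0.025,"sx": 0.5376,"sy": 0.0268,"yaw": -0.289}]'|grep eef; python3 -m jog '[{"jaw": 0.025},{"jaw": 0.025}]'|grep eef; python3 -c "
from vis import *
go(.5758,.0682,.0405,np.radians(13))"
```

```text
eef_pos: [0.576, 0.0721, 0.1161]
eef_pos: [0.5747, 0.0676, 0.1162]
shift [0.0004 0.0013 0.0757] turn -0.001 q6 -0.15 t 19.9
```

To row units: 0.0755 m / 0.75 = 0.1007, 0.07 m / 0.75 = 0.0933.

```bash
python3 -m jog '[{"jaw": 0.025,"sy": 0.0013,"sz": 0.04},{"jaw": 0.025,"sy": 0.0013,"sz": 0.0733},{"jaw": 0.025,"sy": 0.0013,"sz": 0.0933},{"jaw": 0.025,"sy": 0.0013,"sz": 0.1007},{"jaw": 0.025,"sy": 0.0013,"sz": 0.1007},{"jaw": 0.025,"sy": 0.0013,"sz": 0.1007}]'|grep -E "eef|ft"; python3 -m jog '[{"jaw": 0.025,"sz": 0.0007},{"jaw": 0.025,"sz": 0.0013},{"jaw": 0.025,"sz": 0.0013},{"jaw": 0.025,"sz": 0.0013}]'|grep -E "eef|ft"
```

```text
eef_pos: [0.5771, 0.0683, 0.0423]
ft_force: [-0.1, -0.8, -1.5]
eef_pos: [0.5767, 0.0686, 0.0407]
ft_force: [-0.0, -0.2, -2.0]
```

To row units: 0.0005 m / 0.75 = 0.0007.

```bash
python3 -m jog '[{"jaw": 0.025,"sz": 0.0007},{"jaw": 0.025,"sz": 0.0007},{"jaw": 0.025,"sz": 0.0007}]'|grep -E "eef|ft"
```

```text
eef_pos: [0.5765, 0.0685, 0.0399]
ft_force: [-0.7, -0.3, -1.8]
```

To row units: 0.0005 m / 0.75 = 0.0007.

```bash
python3 -m jog '[{"jaw": 0.025,"sz": 0.0007},{"jaw": 0.025,"sz": 0.0007},{"jaw": 0.025,"sz": 0.0007}]'|grep -E "eef|ft"
```

```text
eef_pos: [0.5765, 0.0685, 0.0394]
ft_force: [-0.2, 1.8, -3.3]
```

To row units: 0.001 m / 0.75 = 0.0013, 0.0005 m / 0.75 = 0.0007.

```bash
python3 -m jog '[{"jaw": 0.025,"sz": 0.0007},{"jaw": 0.025,"sz": 0.0013},{"jaw": 0.025,"sz": 0.0013}]'|grep -E "eef|ft"
```

```text
eef_pos: [0.5765, 0.0685, 0.0383]
ft_force: [0.4, 0.4, -2.1]
```

To row units: 0.0005 m / 0.75 = 0.0007.

```bash
python3 -m jog '[{"jaw": 0.025,"sz": 0.0007},{"jaw": 0.025,"sz": 0.0007},{"jaw": 0.025,"sz": 0.0007}]'|grep -E "eef|ft"
```

```text
eef_pos: [0.5765, 0.0685, 0.0379]
ft_force: [0.6, -0.6, -1.5]
```

To row units: 0.0005 m / 0.75 = 0.0007.

```bash
python3 -m jog '[{"jaw": 0.025,"sz": 0.0007},{"jaw": 0.025,"sz": 0.0007},{"jaw": 0.025,"sz": 0.0007}]'|grep -E "eef|ft"
```

```text
eef_pos: [0.5766, 0.0685, 0.0374]
ft_force: [0.4, -0.4, -2.1]
```

To row units: 0.0005 m / 0.75 = 0.0007.

```bash
python3 -m jog '[{"jaw": 0.025,"sz": 0.0007},{"jaw": 0.025,"sz": 0.0007},{"jaw": 0.025,"sz": 0.0007}]'|grep -E "eef|ft"
```

```text
eef_pos: [0.5766, 0.0685, 0.0374]
ft_force: [-3.5, 0.7, 8.3]
```

To row units: 0.0002 m / 0.75 = 0.0003.

```bash
python3 -m jog '[{"jaw": 0.025,"sz": 0.0003},{"jaw": 0.025,"sz": 0.0003},{"jaw": 0.025,"sz": 0.0003}]'|grep -E "eef|ft"
```

```text
eef_pos: [0.5766, 0.0685, 0.0374]
ft_force: [-4.4, 0.0, 11.9]
```

To row units: -0.1 m / 0.75 = -0.1333, -0.07 m / 0.75 = -0.0933.

```bash
python3 -m jog '[{"jaw": 0.025,"sz": -0.0008},{"jaw": 0.035,"sz": -0.0008},{"jaw": 0.046,"sz": -0.0008},{"jaw": 0.046,"sz": -0.0008},{"jaw": 0.046,"sz": -0.04},{"jaw": 0.046,"sz": -0.0933},{"jaw": 0.046,"sz": -0.1333},{"jaw": 0.046,"sz": -0.1333},{"jaw": 0.046,"sz": -0.1333},{"jaw": 0.046,"sz": -0.1333}]'; python3 -c "
from vis import *
go(.5838,-.3209,.0370,np.radians(13))"
```

```text
time: 24.0
eef_pos: [0.5758, 0.0685, 0.1356]
orientation: [[-0.225, 0.974, -0.002], [0.974, 0.225, -0.0], [0.0, -0.002, -1.0]]
ft_force: [-0.4, 0.2, -0.1]
gripper_width: 0.0461
grasp_force: 0.0
shift [-0.3812 -0.0797  0.0987] turn 0.0 q6 -0.15 t 24.0
```

To row units: -0.3812 m / 0.75 = -0.5083, -0.339 m / 0.75 = -0.452.

```bash
python3 -m jog '[{"jaw": 0.055,"sx": -0.0565,"sy": -0.0119},{"jaw": 0.055,"sx": -0.1133,"sy": -0.0236},{"jaw": 0.055,"sx": -0.1693,"sy": -0.0355},{"jaw": 0.055,"sx": -0.2253,"sy": -0.0472},{"jaw": 0.055,"sx": -0.2827,"sy": -0.0591},{"jaw": 0.055,"sx": -0.3387,"sy": -0.0707},{"jaw": 0.055,"sx": -0.3947,"sy": -0.0827},{"jaw": 0.055,"sx": -0.452,"sy": -0.0945},{"jaw": 0.055,"sx": -0.5083,"sy": -0.1063},{"jaw": 0.055,"sx": -0.5083,"sy": -0.1063}]'|grep eef; python3 -m jog '[{"jaw": 0.055},{"jaw": 0.055},{"jaw": 0.055}]'|grep eef;python3 -c "
from vis import *
go(.5838,-.3209,.0370,np.radians(13)); shot('bsh',190,160,150,180)"
```

```text
eef_pos: [0.5841, -0.325, 0.1353]
eef_pos: [0.5845, -0.3196, 0.1362]
shift [-0.0012 -0.0009  0.0992] turn 0.001 q6 -0.76 t 25.3
```

View pics/bsh.png

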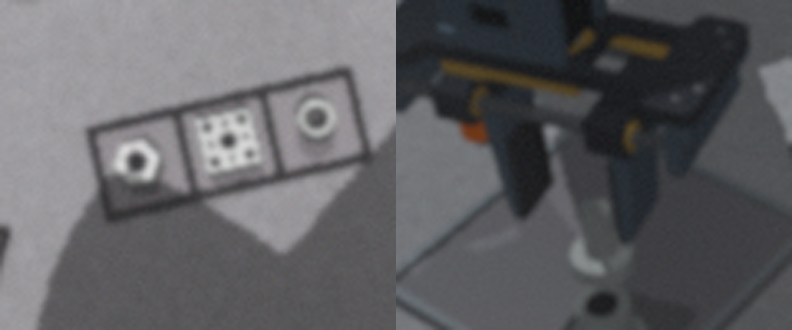

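All three long-tray parts are in their bays (hexnut at (136,160) in the left half), and the bushing and plug are clear below the fingers. Descending on the bushing.

To row units: 0.098 m / 0.75 = 0.1307, 0.097 m / 0.75 = 0.1293.

```bash
python3 -m jog '[{"jaw": 0.055,"sx": -0.0013,"sy": -0.0013,"sz": 0.04},{"jaw": 0.055,"sx": -0.0013,"sy": -0.0013,"sz": 0.08},{"jaw": 0.055,"sx": -0.0013,"sy": -0.0013,"sz": 0.1133},{"jaw": 0.055,"sx": -0.0013,"sy": -0.0013,"sz": 0.1293},{"jaw": 0.055,"sx": -0.0013,"sy": -0.0013,"sz": 0.1307},{"jaw": 0.055,"sx": -0.0013,"sy": -0.0013,"sz": 0.1307},{"jaw": 0.055,"sx": -0.0013,"sy": -0.0013,"sz": 0.1307}]' 25|grep eef; python3 -m jog '[{"jaw": 0.04},{"jaw": 0.025},{"jaw": 0.025},{"jaw": 0.025},{"jaw": 0.025},{"jaw": 0.025}]'; python3 -m jog '[{"jaw": 0.025,"sz": -0.0067},{"jaw": 0.025,"sz": -0.0267},{"jaw": 0.025,"sz": -0.0667},{"jaw": 0.025,"sz": -0.1067},{"jaw": 0.025,"sz": -0.1067},{"jaw": 0.025,"sz": -0.1067}]'; python3 -c "
from vis import *
a=np.radians(74); c=np.array([.5073,.259]); u=np.array([np.cos(a),np.sin(a)])*.036; print(c-u,c+u); go(*(c+u),.125,np.radians(-16))"
```

```text
eef_pos: [0.5847, -0.3224, 0.0401]
time: 26.7
eef_pos: [0.5841, -0.3222, 0.0392]
orientation: [[-0.225, 0.974, 0.0], [0.974, 0.225, -0.0], [-0.0, 0.0, -1.0]]
ft_force: [-0.4, 0.4, 5.7]
gripper_width: 0.0334
grasp_force: 25.0
time: 27.3
eef_pos: [0.5841, -0.3222, 0.1198]
orientation: [[-0.225, 0.974, 0.001], [0.974, 0.225, -0.001], [-0.001, 0.001, -1.0]]
ft_force: [-0.4, 0.4, -2.6]
gripper_width: 0.0336
grasp_force: 25.0
[0.4974 0.2244] [0.5172 0.2936]
shift [ 0.615   0.0734 -0.0058] turn 0.506 q6 -0.77 t 27.3
```

To row units: 0.44 m / 0.75 = 0.5867, 0.396 m / 0.75 = 0.528, 0.12 rad / 1.5708 = 0.0764.

```bash
python3 -m jog '[{"jaw": 0.025,"sx": 0.0587,"sy": 0.0067,"sz": -0.0067,"yaw": 0.0255},{"jaw": 0.025,"sx": 0.1173,"sy": 0.0147,"sz": -0.0133,"yaw": 0.0509},{"jaw": 0.025,"sx": 0.176,"sy": 0.0213,"sz": -0.0133,"yaw": 0.0764},{"jaw": 0.025,"sx": 0.2347,"sy": 0.028,"sz": -0.0133,"yaw": 0.1019},{"jaw": 0.025,"sx": 0.2933,"sy": 0.0347,"sz": -0.0133,"yaw": 0.1273},{"jaw": 0.025,"sx": 0.352,"sy": 0.0413,"sz": -0.0133,"yaw": 0.1528},{"jaw": 0.025,"sx": 0.4107,"sy": 0.0493,"sz": -0.0133,"yaw": 0.1783},{"jaw": 0.025,"sx": 0.4693,"sy": 0.056,"sz": -0.0133,"yaw": 0.2037},{"jaw": 0.025,"sx": 0.528,"sy": 0.0627,"sz": -0.0133,"yaw": 0.2292},{"jaw": 0.025,"sx": 0.5867,"sy": 0.07,"sz": -0.0133,"yaw": 0.2546}]'|grep eef; python3 -c "
from vis import *
go(.5172,.2936,.10,np.radians(-16))"
```

```text
eef_pos: [0.5347, 0.1201, 0.1278]
shift [ 0.1679 -0.0474  0.0278] turn 0.105 q6 0.35 t 28.3
```

To row units: 0.168 m / 0.75 = 0.224, 0.126 m / 0.75 = 0.168, 0.105 rad / 1.5708 = 0.0668.

```bash
python3 -m jog '[{"jaw": 0.025,"sx": 0.056,"sy": -0.016,"yaw": 0.0191},{"jaw": 0.025,"sx": 0.112,"sy": -0.032,"yaw": 0.0382},{"jaw": 0.025,"sx": 0.168,"sy": -0.0467,"yaw": 0.0637},{"jaw": 0.025,"sx": 0.224,"sy": -0.0627,"yaw": 0.0668},{"jaw": 0.025,"sx": 0.224,"sy": -0.0627,"sz": 0.0267,"yaw": 0.0668},{"jaw": 0.025,"sx": 0.224,"sy": -0.0627,"sz": 0.0533,"yaw": 0.0668},{"jaw": 0.025,"sx": 0.224,"sy": -0.0627,"sz": 0.08,"yaw": 0.0668},{"jaw": 0.025,"sx": 0.224,"sy": -0.0627,"sz": 0.08,"yaw": 0.0668},{"jaw": 0.025,"sx": 0.224,"sy": -0.0627,"sz": 0.08,"yaw": 0.0668},{"jaw": 0.025,"sx": 0.224,"sy": -0.0627,"sz": 0.08,"yaw": 0.0668}]'|grep eef; python3 -c "
from vis import *
go(.5172,.2936,.0410,np.radians(-16))"
```

```text
eef_pos: [0.519, 0.2921, 0.0694]
shift [ 0.0009 -0.0022  0.0284] turn 0.001 q6 0.75 t 29.3
```

To row units: 0.028 m / 0.75 = 0.0373, 0.026 m / 0.75 = 0.0347.

```bash
python3 -m jog '[{"jaw": 0.025,"sx": 0.0013,"sy": -0.0027,"sz": 0.02},{"jaw": 0.025,"sx": 0.0013,"sy": -0.0027,"sz": 0.0293},{"jaw": 0.025,"sx": 0.0013,"sy": -0.0027,"sz": 0.0347},{"jaw": 0.025,"sx": 0.0013,"sy": -0.0027,"sz": 0.0373},{"jaw": 0.025,"sx": 0.0013,"sy": -0.0027,"sz": 0.0373},{"jaw": 0.025,"sx": 0.0013,"sy": -0.0027,"sz": 0.0373}]'|grep -E "eef|ft"; python3 -m jog '[{"jaw": 0.025,"sz": 0.0007},{"jaw": 0.025,"sz": 0.0007},{"jaw": 0.025,"sz": 0.0007}]'|grep -E "eef|ft"
```

```text
eef_pos: [0.5172, 0.2936, 0.0409]
ft_force: [0.3, 0.4, -2.5]
eef_pos: [0.5171, 0.2936, 0.0404]
ft_force: [-0.0, 0.6, -2.4]
```

To row units: 0.0005 m / 0.75 = 0.0007.

```bash
python3 -m jog '[{"jaw": 0.025,"sz": 0.0007},{"jaw": 0.025,"sz": 0.0007},{"jaw": 0.025,"sz": 0.0007}]'|grep -E "eef|ft"
```

```text
eef_pos: [0.517, 0.2936, 0.0398]
ft_force: [0.2, 0.4, -1.8]
```

To row units: 0.0005 m / 0.75 = 0.0007.

```bash
python3 -m jog '[{"jaw": 0.025,"sz": 0.0007},{"jaw": 0.025,"sz": 0.0007},{"jaw": 0.025,"sz": 0.0007}]'|grep -E "eef|ft"
```

```text
eef_pos: [0.517, 0.2936, 0.0393]
ft_force: [-0.2, 0.4, -2.0]
```

Careful with the scale: shifts go in shares of 75 cm and turns go in shares of pi/2 rad. That gives: 0.0003 m / 0.75 = 0.0004.

```bash
python3 -m jog '[{"jaw": 0.025,"sz": 0.0004},{"jaw": 0.025,"sz": 0.0004},{"jaw": 0.025,"sz": 0.0004}]'|grep -E "eef|ft"
```

```text
eef_pos: [0.5171, 0.2936, 0.0392]
ft_force: [-2.8, -1.2, 5.5]
```

To row units: 0.0003 m / 0.75 = 0.0004.

```bash
python3 -m jog '[{"jaw": 0.025,"sz": 0.0004},{"jaw": 0.025,"sz": 0.0004},{"jaw": 0.025,"sz": 0.0004}]'|grep -E "eef|ft"
```

```text
eef_pos: [0.5171, 0.2936, 0.0392]
ft_force: [-4.3, -2.1, 11.2]
```

To row units: -0.1 m / 0.75 = -0.1333, -0.07 m / 0.75 = -0.0933.

```bash
python3 -m jog '[{"jaw": 0.025,"sz": -0.0005},{"jaw": 0.038,"sz": -0.0005},{"jaw": 0.048,"sz": -0.0005},{"jaw": 0.048,"sz": -0.0005},{"jaw": 0.048,"sz": -0.04},{"jaw": 0.048,"sz": -0.0933},{"jaw": 0.048,"sz": -0.1333},{"jaw": 0.048,"sz": -0.1333},{"jaw": 0.048,"sz": -0.1333},{"jaw": 0.048,"sz": -0.1333}]'; python3 -c "
from vis import *
go(.5393,-.2693,.043,np.radians(-16))"
```

```text
time: 32.4
eef_pos: [0.5164, 0.2933, 0.1375]
orientation: [[0.274, 0.962, -0.001], [0.962, -0.274, -0.001], [-0.001, -0.001, -1.0]]
ft_force: [0.1, -0.2, -0.4]
gripper_width: 0.0481
grasp_force: 0.0
shift [-0.5346  0.1765  0.0949] turn 0.001 q6 0.76 t 32.4
```

To row units: -0.445 m / 0.75 = -0.5933, -0.401 m / 0.75 = -0.5347.

```bash
python3 -m jog '[{"jaw": 0.045,"sx": -0.0587,"sy": 0.0196},{"jaw": 0.045,"sx": -0.1187,"sy": 0.0392},{"jaw": 0.045,"sx": -0.1787,"sy": 0.0587},{"jaw": 0.045,"sx": -0.2373,"sy": 0.0787},{"jaw": 0.045,"sx": -0.2973,"sy": 0.098},{"jaw": 0.045,"sx": -0.356,"sy": 0.1173},{"jaw": 0.045,"sx": -0.416,"sy": 0.1373},{"jaw": 0.045,"sx": -0.4747,"sy": 0.1568},{"jaw": 0.045,"sx": -0.5347,"sy": 0.176},{"jaw": 0.045,"sx": -0.5933,"sy": 0.196}]'|grep eef; python3 -m jog '[{"jaw": 0.045,"sx": -0.06,"sy": 0.0196},{"jaw": 0.045,"sx": -0.1187,"sy": 0.0392},{"jaw": 0.045,"sx": -0.1187,"sy": 0.0392},{"jaw": 0.045,"sx": -0.1187,"sy": 0.0392},{"jaw": 0.045,"sx": -0.1187,"sy": 0.0392}]'|grep eef;python3 -c "
from vis import *
go(.5393,-.2693,.043,np.radians(-16)); shot('plg',110,180,165,190)"
```

```text
eef_pos: [0.5353, -0.1765, 0.1373]
eef_pos: [0.5395, -0.2672, 0.1376]
shift [-0.0021  0.0006  0.0946] turn 0.002 q6 -0.22 t 33.9
```

View pics/plg.png

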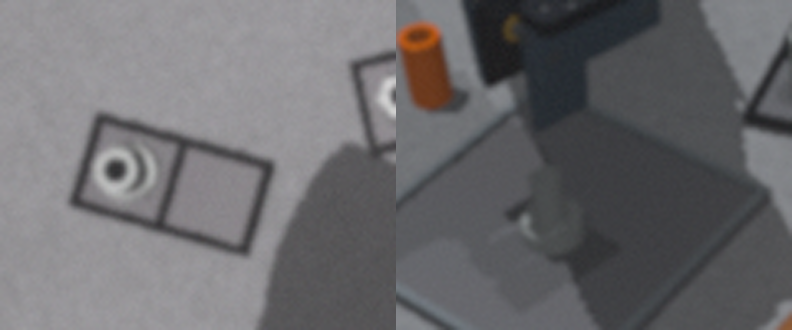

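The bushing stands on its flange in the far bay (left half, about 125,170). The plug is undisturbed below the gripper (right half, 548,210). Descending.

To row units: 0.0946 m / 0.75 = 0.1261, 0.093 m / 0.75 = 0.124.

```bash
python3 -m jog '[{"jaw": 0.045,"sx": -0.0027,"sy": 0.0013,"sz": 0.04},{"jaw": 0.045,"sx": -0.0027,"sy": 0.0013,"sz": 0.08},{"jaw": 0.045,"sx": -0.0027,"sy": 0.0013,"sz": 0.1093},{"jaw": 0.045,"sx": -0.0027,"sy": 0.0013,"sz": 0.124},{"jaw": 0.045,"sx": -0.0027,"sy": 0.0013,"sz": 0.1261},{"jaw": 0.045,"sx": -0.0027,"sy": 0.0013,"sz": 0.1261},{"jaw": 0.045,"sx": -0.0027,"sy": 0.0013,"sz": 0.1261}]' 25|grep eef; python3 -m jog '[{"jaw": 0.03},{"jaw": 0.015},{"jaw": 0.012},{"jaw": 0.012},{"jaw": 0.012},{"jaw": 0.012}]'; python3 -m jog '[{"jaw": 0.012,"sz": -0.0067},{"jaw": 0.012,"sz": -0.0267},{"jaw": 0.012,"sz": -0.0667},{"jaw": 0.012,"sz": -0.1067},{"jaw": 0.012,"sz": -0.1067},{"jaw": 0.012,"sz": -0.1067}]'; python3 -c "
from vis import *
go(.4974,.2244,.122,np.radians(-16))"
```

```text
eef_pos: [0.5412, -0.2707, 0.0452]
time: 35.3
eef_pos: [0.5404, -0.2705, 0.0442]
orientation: [[0.274, 0.962, -0.0], [0.962, -0.274, 0.0], [0.0, -0.0, -1.0]]
ft_force: [-3.0, 1.5, 6.7]
gripper_width: 0.0186
grasp_force: 25.0
time: 35.9
eef_pos: [0.5408, -0.2707, 0.125]
orientation: [[0.274, 0.962, 0.002], [0.962, -0.274, -0.001], [-0.0, 0.002, -1.0]]
ft_force: [-0.7, -0.2, -2.4]
gripper_width: 0.0191
grasp_force: 25.0
shift [ 0.4641 -0.1776  0.0025] turn 0.001 q6 -0.22 t 35.9
```

To row units: 0.442 m / 0.75 = 0.5893, 0.398 m / 0.75 = 0.5307.

```bash
python3 -m jog '[{"jaw": 0.012,"sx": 0.0587,"sy": -0.0225},{"jaw": 0.012,"sx": 0.1173,"sy": -0.0451},{"jaw": 0.012,"sx": 0.1773,"sy": -0.0676},{"jaw": 0.012,"sx": 0.236,"sy": -0.0903},{"jaw": 0.012,"sx": 0.2947,"sy": -0.1128},{"jaw": 0.012,"sx": 0.3533,"sy": -0.1353},{"jaw": 0.012,"sx": 0.412,"sy": -0.1573},{"jaw": 0.012,"sx": 0.472,"sy": -0.18},{"jaw": 0.012,"sx": 0.5307,"sy": -0.2027},{"jaw": 0.012,"sx": 0.5893,"sy": -0.2253}]'|grep eef; python3 -m jog '[{"jaw": 0.012,"sx": 0.0293,"sy": -0.0113},{"jaw": 0.012,"sx": 0.0293,"sy": -0.0113},{"jaw": 0.012,"sx": 0.0293,"sy": -0.0113},{"jaw": 0.012,"sx": 0.0293,"sy": -0.0113,"sz": 0.0267},{"jaw": 0.012,"sx": 0.0293,"sy": -0.0113,"sz": 0.0533},{"jaw": 0.012,"sx": 0.0293,"sy": -0.0113,"sz": 0.0667},{"jaw": 0.012,"sx": 0.0293,"sy": -0.0113,"sz": 0.0667},{"jaw": 0.012,"sx": 0.0293,"sy": -0.0113,"sz": 0.0667}]'|grep eef; python3 -c "
from vis import *
go(.4974,.2244,.0460,np.radians(-16))"
```

```text
eef_pos: [0.4981, 0.2026, 0.123]
eef_pos: [0.4974, 0.2239, 0.0743]
shift [ 0.0005 -0.0001  0.0283] turn 0.001 q6 0.66 t 37.7
```

To row units: 0.028 m / 0.75 = 0.0373, 0.026 m / 0.75 = 0.0347.

```bash
python3 -m jog '[{"jaw": 0.012,"sz": 0.016},{"jaw": 0.012,"sz": 0.0293},{"jaw": 0.012,"sz": 0.0347},{"jaw": 0.012,"sz": 0.0373},{"jaw": 0.012,"sz": 0.0373},{"jaw": 0.012,"sz": 0.0373},{"jaw": 0.012,"sz": 0.0373}]'|grep -E "eef|ft"; python3 -m jog '[{"jaw": 0.012,"sz": 0.0007},{"jaw": 0.012,"sz": 0.0011},{"jaw": 0.012,"sz": 0.0011}]'|grep -E "eef|ft"
```

```text
eef_pos: [0.4974, 0.2245, 0.0463]
ft_force: [1.4, -0.9, -2.7]
eef_pos: [0.4972, 0.2244, 0.0453]
ft_force: [-0.5, -0.2, -1.2]
```

To row units: 0.0004 m / 0.75 = 0.0005.

```bash
python3 -m jog '[{"jaw": 0.012,"sz": 0.0005},{"jaw": 0.012,"sz": 0.0005},{"jaw": 0.012,"sz": 0.0005}]'|grep -E "eef|ft"
```

```text
eef_pos: [0.4972, 0.2244, 0.0448]
ft_force: [0.2, -0.3, -3.3]
```

To row units: 0.0004 m / 0.75 = 0.0005.

```bash
python3 -m jog '[{"jaw": 0.012,"sz": 0.0005},{"jaw": 0.012,"sz": 0.0005},{"jaw": 0.012,"sz": 0.0005}]'|grep -E "eef|ft"
```

```text
eef_pos: [0.4971, 0.2243, 0.0444]
ft_force: [-0.8, 0.0, -2.0]
```

To row units: 0.0003 m / 0.75 = 0.0004.

```bash
python3 -m jog '[{"jaw": 0.012,"sz": 0.0004},{"jaw": 0.012,"sz": 0.0004},{"jaw": 0.012,"sz": 0.0004}]'|grep -E "eef|ft"
```

```text
eef_pos: [0.4972, 0.2244, 0.0442]
ft_force: [-1.5, -1.2, 0.7]
```

To row units: 0.0003 m / 0.75 = 0.0004.

```bash
python3 -m jog '[{"jaw": 0.012,"sz": 0.0004},{"jaw": 0.012,"sz": 0.0004},{"jaw": 0.012,"sz": 0.0004}]'|grep -E "eef|ft"
```

```text
eef_pos: [0.4972, 0.2244, 0.0442]
ft_force: [-3.6, -0.8, 9.2]
```

Contact. Releasing, rising, and moving back over the empty stock tray for a clear view.

To row units: -0.12 m / 0.75 = -0.16, -0.11 m / 0.75 = -0.1467.

```bash
python3 -m jog '[{"jaw": 0.012,"sz": -0.0004},{"jaw": 0.025,"sz": -0.0004},{"jaw": 0.04,"sz": -0.0004},{"jaw": 0.04,"sz": -0.0004},{"jaw": 0.04,"sz": -0.04},{"jaw": 0.04,"sz": -0.0933},{"jaw": 0.04,"sz": -0.1467},{"jaw": 0.04,"sz": -0.16},{"jaw": 0.04,"sz": -0.16}]'|grep -E "eef|ft|wid"; python3 -m jog '[{"jaw": 0.04,"sx": -0.06,"sy": 0.02},{"jaw": 0.04,"sx": -0.12,"sy": 0.04},{"jaw": 0.04,"sx": -0.18,"sy": 0.06},{"jaw": 0.04,"sx": -0.24,"sy": 0.08},{"jaw": 0.04,"sx": -0.3,"sy": 0.1},{"jaw": 0.04,"sx": -0.36,"sy": 0.12},{"jaw": 0.04,"sx": -0.42,"sy": 0.14},{"jaw": 0.04,"sx": -0.48,"sy": 0.16},{"jaw": 0.04,"sx": -0.54,"sy": 0.18},{"jaw": 0.04,"sx": -0.6,"sy": 0.2}]'|grep eef;python3 -m jog '[{"jaw": 0.04,"sx": -0.0533,"sy": 0.0133},{"jaw": 0.04,"sx": -0.0533,"sy": 0.0133},{"jaw": 0.04,"sx": -0.0533,"sy": 0.0133},{"jaw": 0.04,"sx": -0.0533,"sy": 0.0133}]'|grep -E "eef|time"; python3 -c "
from vis import *
cv2.imwrite('pics/end.png',np.hstack([cv2.resize(grab_frame('top')[120:260,120:310],None,fx=2.1,fy=2.1),cv2.resize(grab_frame('scene')[120:260,230:420],None,fx=2.1,fy=2.1)]))"
```

```text
eef_pos: [0.498, 0.2247, 0.1654]
ft_force: [-0.6, -0.4, -1.0]
gripper_width: 0.04
eef_pos: [0.5168, -0.2512, 0.1618]
time: 42.2
eef_pos: [0.5159, -0.2896, 0.1625]
```

View pics/end.png

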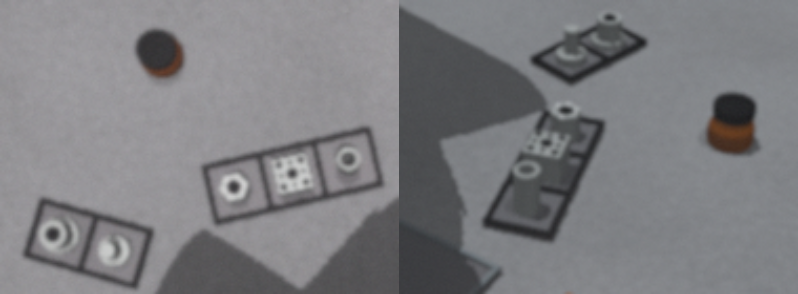

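All five parts stand upright in the right bays, and the jar has not moved: hexnut (233,187), block (292,173) and sleeve (348,158) in the long tray, bushing (55,233) and plug (115,248) in the short one. Handing in.

```bash
python3 -c "
from station import *
print(job_done())"
```

```text
the job is handed in; nothing more can be done
None
```

Both kits are made up and handed in at about 42 s of the 122 s limit: the block is in the middle of the long tray with the sleeve and hexnut at its ends, and the bushing and plug are in the short tray, all five seen upright in their bays in the final pictures.

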